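# Prove the clamp limit switch and hang the green tag

## Robot

A 7-joint arm with a two-finger parallel gripper is mounted at the origin on the work surface. World frame = base frame: x ahead of the robot, y to its left, z up, the work surface at z = 0. Lengths are in m, angles in rad, forces in N, time in s.
With the tool pointing down it reaches from about 0.425 to 0.925 m from the base axis. Payload 6.8 kg.
Tool frame: the origin (TCP) lies midway between the tips of the shut fingers; the grasp point (between the pads) lies 19 mm behind it (manip.hold_point_z is the z of the grasp point in the tool frame, in m); z points along the fingers, y is the line along which they close (so a half turn about z gives the same grasp; the last joint's range is limited). The gripper opens to 85 mm and grips with 20 to 120 N. Pads are 22 mm wide; open, the fingers measure 114 mm over their backs; the gripper's body (76 mm by 85 mm) begins 54 mm behind the grasp point. The pads swing forward as they close: fully open they stand 13 mm farther back than shut.
Start: joints at [1.092, 0.477, 0.022, 1.555, -0.011, 1.109, -0.083], TCP at [0.245, -0.629, 0.231] pointing down, gripper open.
Joint ranges: [-2.96, 2.96], [-0.34, 2.1], [-1.41, 1.46], [0.24, 2.44], [-1.37, 4.51], [0.17, 1.92], [-2.96, 2.96]. Speed limits (rad/s): [2.39, 2.39, 3.14, 3.14, 3.14, 3.14, 3.14].

## Interface

Orientations are given as a unit quaternion [w, x, y, z].
In Python, from cell import get_obs, grab_frame, camera_info, job, manip gives the robot as it stands.
- The arm moves only by the shell command python3 -m jog 'ROWS' [OPENING] [FORCE]. ROWS is JSON, a list of rows, each an object of numbers: "x", "y", "z": the shift along the world's x, y, z normalised to -1 to 1, where 1 is 0.025 m; "wx", "wy", "wz": the turn, a rotation vector about the world's x, y, z normalised to -1 to 1, where 1 is 8 degrees. In form: [{"x": .., "y": .., "z": .., "wx": .., "wy": .., "wz": ..}, ...]. A call has 1 to 8 rows; each row shifts and turns the commanded pose from where the row before left it; what a row does not reach is not made up. A row lasts 1/10 s, in which the tool goes at most 50 mm and 8.59 degrees, less where a joint would pass 70% of its speed; a pose out of reach is approached as far as the arm can. A call with a number of a shift or a turn outside -1 to 1 is refused whole. A call with a gripper value outside its range is refused whole. OPENING is the opening, from 0 (shut) to 1 (fully open), set as the call begins (- or left out, the last holds). The fingers move at their own pace and stop on an object; FORCE is the grip in N (left out, the last holds). Time passes only in rows, so rows that do not move let the fingers close. It gives the time, the measured TCP pose, the force, the opening and the grip force at its end, in the units of the state.
- get_obs(): the state, without advancing time (a new reading comes with each control period).
- grab_frame(name): name is "side" or "top"; returns the picture (420x560x3 uint8, red, green, blue); there is no depth.
- camera_info(name): a dict with "fx", "fy", "cx", "cy" (pixels), "D" ([k1, k2, p1, p2, k3] as OpenCV has them; the pictures are not rectified), "pose" (4x4, takes a point from camera to world coordinates). Camera axes: x right, y up, looking along -z (the intrinsics and any distortion apply to the point x, -y, -z); pixel columns grow to the right and rows downward; lengths in m; the calibration is good to about 2 mm. A picture is of the moment at which its call begins. camera_info takes no time and is no camera call.
- job.job_done(): hands the job in; it is judged then, once.
The state is a dict: "time_s": time; "joints": joint angles; "qd": joint speeds; "joint_torque": joint torques, N m; "tcp_pos": TCP position; "ee_rot": TCP orientation; "contact_force": force on the tool from outside, world axes, zero at the start; "ft_torque": the same for the moment, N m; "finger_gap": finger opening in m; "gripper_force": force on a finger pad.
Only numpy, scipy, OpenCV 4.12 (cv2) and the standard library are available. Lean on these libraries where they do the work, as an engineer would, in place of code of your own. Each camera call takes 0.05 s, during which the arm holds its last target. There are 200 camera calls.

## Task

Prove the trap rig's limit switch by hand: push its orange roller lever over the way the carriage's dog would, away from the yellow carriage, until it clicks but without running it to its end stop, and let it spring back upright. Then hang the green tag on the rig's rail: S-hook over the rail, tag by its wire bail in the hook's lower curl, and let it hang still. Leave the red tag, the strainer screen and the brass unions where they are.

Things in the scene. Friction and masses are not known exactly. Their poses are not given: they have to be found in the camera images.
- rig: Steam trap test rig, fixed. Blue base 260 (x) x 440 (y) x 12 mm; origin at the centre of its underside, z up. Slide along its y: yellow carriage (84 x 70, top 95 mm) at y -170 to -100, with a steel striker dog at x -64, y -95, 203 mm high. Trap at y 75 to 165 (top 104), then grey jaw, gauge (top 174), inlet pipe with red-handled valve to y 323. Switch on the front (-x) edge, rail on the back edge.
- rail_mid (a point): Middle of the axis of the galvanized rail at the rig's back (rig x +115 mm): round bar 16 mm thick, 340 mm long along the rig's y, top 295 mm above the bench, on posts 20 mm thick at its ends (y -170 and +170 mm). Axes as the rig's. Below it is free down to the base plate (12 mm high); trap, carriage and jaws end 70 mm in front of it.
- switch_shaft (a point): Turning axis of the limit switch's lever, along the rig's x, 112 mm above the bench; the point lies in the plane of the roller. The switch's grey body (40 x 42 mm, top 128 mm high) lies 18 to 58 mm to its -x side.
- roller (a point): Centre of the orange roller (25 mm in diameter, 12 mm wide along the rig's x) at the free end of the steel lever, 76 mm from the shaft. The lever bar (16 mm wide, 8 mm thick) runs along the roller's -x side. At rest the lever stands straight up, roller centre 188 mm above the bench; about 117 mm of free space between roller and dog.
- switch_lever (a joint): Lever angle (rad). 0 = upright, held by its return spring; positive = roller pushed along the rig's +y, away from the carriage (working direction). It clicks over at 0.45 rad (26 degrees, roller 33 mm sideways); hold it past that for 0.2 s. End stop at 1.2; past 1.0 either way counts as run to the stop. About 4 N at the roller at the click; springs back by itself.
- tag_stand: Tag stand, fixed: grey base 220 (x) x 200 (y) x 10 mm, origin at the centre of its underside, z up. At x +65 mm a row of two slots along y (68 x 8.5 mm, 36 mm deep, lips 46 mm high) holds the tags upright, centred at y +47 and -47 mm. At x -65 mm a round bar 16 mm thick along y, top 130 mm high, posts at y +85 and -85 mm; the S-hook hangs on it.
- s_hook: S-hook bent from yellow-zinc flat bar, 16 mm wide (its y), 4 mm thick; 105 mm tall, 48 mm wide, 105 g. Origin mid, z up. Centre line (x, z) mm: upper tip (17, 35), pointed crown (0, 50), shoulder (-22, 30), (-22, 12), slant to (22, -12), (22, -30), bottom of lower curl (0, -50), lower tip (-17, -35). Starts on the stand's bar, axes as the stand's. Grip it across the 16 mm at about (-27, 24).
- hook_crown (a point): Seat of the S-hook's upper curl, 36.5 mm above its origin: the axis of a 16 mm bar or rail lies here when the hook hangs on it. The bar enters and leaves this curl from the hook's +x side, passing below the upper tip: lift the hook about 18 mm off a bar, then draw it to its -x; the reverse to put it on.
- hook_curl (a point): Seat of the S-hook's lower curl, 43.3 mm below its origin: the axis of the tag's bail lies here when the tag hangs on it. The bail enters this curl from the hook's -x side, above the lower tip. The held hook can fetch the tag: pass the curl tip-first through the bail from the tag's +x side, then lift.
- green_tag: Green rigid tag: plate 62 (y) x 110 (z) x 5 mm (x) with a stiff steel wire bail above it; 70 g. Origin at the middle of the plate's lower edge, z up. Stands in one of the stand's two slots, lower edge 10 mm above the bench, axes as the stand's.
- green_bail (a point): Middle of the top bar of the green tag's bail: straight 6 mm wire 32 mm long along the tag's y, 155 mm above the tag's lower edge. The opening below it is 42 mm high and 42 to 46 mm wide, narrowing to 28 mm close under the bar.
- red_tag: Red tag, same shape as the green one, in the other slot. Leave it there.
- strainer: Stainless strainer screen cylinder, 52 mm in diameter, 110 mm tall, standing beyond the work. Origin at the middle of its underside. Leave alone.
- union_a: Brass hex union, 56 mm across, 60 mm tall, standing on end beyond the work. Origin at the middle of its underside. Leave alone.
- union_b: Second brass hex union, same size. Leave alone.

How it is judged:
By the outcome, as a careful person would: the job done as asked, in the order asked, and still so for the second after the job is handed in, with the robot touching nothing.
It also fails if it takes over 72 s, if anything falls off the work surface, if the arm or the gripper's body presses on something with over 40 N, if the wrist force passes 120 N, or if a joint passes its speed limit or range.

## Working session

There is one attempt and no reset: what is moved stays moved. The work goes in short steps, Python scripts to look and compute and a shell command to move; the robot and the scene stay as the last step left them, time stands still between calls to the robot, and variables do not carry over. Pictures are saved under pics/ and viewed, at most 11 in all, crops included, and the job is handed in when it is done.

```bash
ls; mkdir -p pics; python3 - <<'E'
from cell import *
import cv2
for n in("side","top"):
    f=grab_frame(n); cv2.imwrite(f"pics/{n}0.png",f[...,::-1]); c=camera_info(n); print(n,c)
o=get_obs(); print(o["tcp_pos"],o["ee_rot"],o["time_s"],o["finger_gap"],manip.hold_point_z)
E
```

```text
pics
side {'fx': 415.3769802601348, 'fy': 415.3769802601348, 'cx': 281.05586304430426, 'cy': 207.4466667048884, 'D': array([0.01300697, 0.        , 0.        , 0.        , 0.        ]), 'pose': array([[-0.9248852 ,  0.28995618, -0.24599347,  0.38595083],
       [-0.38024431, -0.70308731,  0.60090141,  0.5081073 ],
       [ 0.00128019,  0.64930244,  0.76052923,  0.91064884],
       [ 0.        ,  0.        ,  0.        ,  1.        ]])}
top {'fx': 406.66928067243134, 'fy': 406.66928067243134, 'cx': 278.94906970568684, 'cy': 212.29548995103832, 'D': array([0.01305915, 0.        , 0.        , 0.        , 0.        ]), 'pose': array([[-0.01682226,  0.98284506, -0.18366439,  0.41554991],
       [-0.99960531, -0.02066543, -0.01903087, -0.07586196],
       [-0.0224999 ,  0.18327176,  0.98280477,  1.11818557],
       [ 0.        ,  0.        ,  0.        ,  1.        ]])}
[ 0.24439283 -0.62860889  0.23040941] [-8.21405085e-04  9.82862922e-01  1.84336007e-01 -1.98005990e-04] 0.1 0.08515848487103088 -0.0187
```

View pics/side0.png

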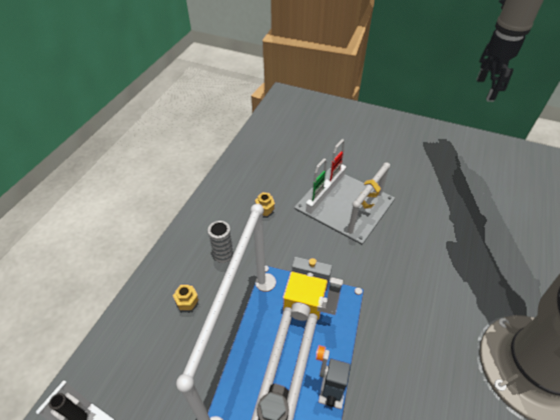

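View pics/top0.png

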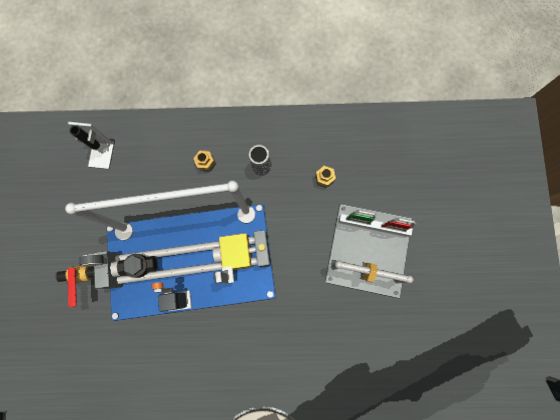

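The side view shows the tags at about (320,183) green and (337,160) red, the hook at (372,193), the roller at (321,353), and the rail from (257,210) to (185,383). In the top view the rail runs (70,209)-(232,187), the roller is at (157,286), the hook at (371,272), and the green tag at (360,216). I'll zoom in for precise points.

```bash
cat > h.py <<'E'
import numpy as np, cv2
from cell import *
def ray(n,p):
    c=camera_info(n); K=np.array([[c["fx"],0,c["cx"]],[0,c["fy"],c["cy"]],[0,0,1]])
    u=cv2.undistortPoints(np.array([[p]],float),K,c["D"])[0,0]
    T=c["pose"]; return T[:3,3],T[:3,:3]@np.array([u[0],-u[1],-1])
def onz(n,p,z):
    o,d=ray(n,p); return o+d*(z-o[2])/d[2]
def tri(ps,pt):
    o1,d1=ray("side",ps);o2,d2=ray("top",pt)
    a=np.linalg.lstsq(np.c_[d1,-d2],o2-o1,rcond=None)[0]
    A,B=o1+a[0]*d1,o2+a[1]*d2
    return (A+B)/2,np.linalg.norm(A-B)
def px(n,P):
    c=camera_info(n); T=np.linalg.inv(c["pose"]); K=np.array([[c["fx"],0,c["cx"]],[0,c["fy"],c["cy"]],[0,0,1]])
    q=T[:3,:3]@np.array(P)+T[:3,3]; q=q*[1,-1,-1]
    return cv2.projectPoints(q.reshape(1,1,3),np.zeros(3),np.zeros(3),K,c["D"])[0].ravel()
def st():
    o=get_obs(); print("t",round(o["time_s"],2),"tcp",np.round(o["tcp_pos"],4),"q",np.round(o["ee_rot"],3),"gap",round(o["finger_gap"],4),"F",np.round(o["contact_force"],1))
E
python3 - <<'E'
from h import *
t=cv2.imread("pics/top0.png");s=cv2.imread("pics/side0.png")
def crop(i,x,y,w,h,k): return cv2.resize(i[y:y+h,x:x+w],None,fx=k,fy=k,interpolation=cv2.INTER_CUBIC)
M=np.zeros((600,800,3),np.uint8)
M[:300,:400]=crop(t,325,200,100,75,4); M[:300,400:]=crop(s,300,135,100,75,4)
M[300:,:400]=crop(t,125,260,80,60,5); M[300:,400:]=crop(s,280,320,80,60,5)
cv2.imwrite("pics/m1.png",M)
# colour centroids
def cen(i,lo,hi,roi):
    x,y,w,h=roi; m=cv2.inRange(cv2.cvtColor(i[y:y+h,x:x+w],cv2.COLOR_BGR2HSV),lo,hi); v,u=np.nonzero(m); return np.array([u.mean()+x,v.mean()+y,len(u)])
ot=cen(t,(5,170,120),(18,255,255),(145,275,30,25)); os=cen(s,(5,170,120),(18,255,255),(308,340,30,30))
print("roller",ot,os,tri(os[:2],ot[:2]),onz("top",ot[:2],.19))
a,b=onz("top",(70,209),.287),onz("top",(232,187),.287); print("rail",a,b,np.linalg.norm(a-b),np.degrees(np.arctan2(*(b-a)[:2])))
print(tri((185,383),(70,209)),tri((257,210),(232,187)))
print("hook",onz("top",(371,265),.13),"bar",onz("top",(334,264),.122),onz("top",(410,279),.122))
for p in((342,205),(414,218),(400,297),(327,284)): print("base",onz("top",p,.01))
E
```

```text
roller [157.65853659 285.26829268  41.        ] [320.37096774 353.          62.        ] (array([0.42759495, 0.22066988, 0.18449776]), np.float64(0.0007905237177402567)) [0.42713188 0.21889339 0.19      ]
rail [0.58714794 0.37899493 0.287     ] [0.62722785 0.03834936 0.287     ] 0.3429953414168902 173.28950508482885
(array([0.58742816, 0.37778109, 0.28967408]), np.float64(0.001654210310083597)) (array([0.62837875, 0.03865751, 0.28586952]), np.float64(0.0016907016835990003))
hook [ 0.46692702 -0.27548387  0.13      ] bar [ 0.47130888 -0.18800252  0.122     ] [ 0.43245865 -0.36802698  0.122     ]
base [ 0.63953443 -0.22948695  0.01      ]
base [ 0.59896028 -0.42429255  0.01      ]
base [ 0.38783593 -0.37103564  0.01      ]
base [ 0.42478664 -0.17970428  0.01      ]
```

View pics/m1.png

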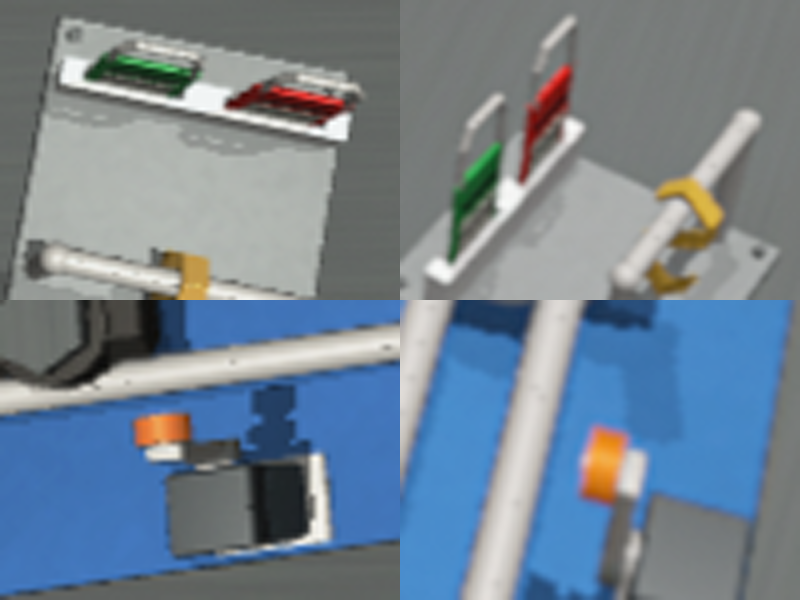

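The zoom confirms the orientations: rig yaw is about +6.7° and stand yaw about -12.4°. The roller measures rig (-62, 33) mm, z 0.185, which is consistent with the dog line. Next I move towards the switch with the fingers shut.

```bash
python3 -m jog '[{"x":1,"y":1,"z":0.3},{"x":1,"y":1,"z":0.3},{"x":1,"y":1,"z":0.3},{"x":1,"y":1,"z":0.3},{"x":1,"y":1,"z":0.3},{"x":1,"y":1,"z":0.3},{"x":1,"y":1,"z":0.3},{"x":1,"y":1,"z":0.3}]' 0 40
python3 -m jog '[{"x":0.25,"y":1},{"x":0.25,"y":1},{"x":0.25,"y":1},{"x":0.25,"y":1},{"x":0.25,"y":1},{"x":0.25,"y":1},{"x":0.25,"y":1},{"x":0.25,"y":1}]'
python3 -m jog '[{"y":1},{"y":1},{"y":1},{"y":1},{"y":1},{"y":1},{"wz":-0.9,"y":1},{"wz":-0.9,"y":1}]'
python3 -m jog '[{"x":-0.3,"y":0.95},{"x":-0.3,"y":0.95},{"x":-0.3,"y":0.95},{"x":-0.3,"y":0.95},{"x":-0.3,"y":0.95},{"x":-0.3,"y":0.95},{"x":-0.3,"y":0.95},{"x":-0.3,"y":0.95}]'
python3 - <<'E'
from h import *
st()
for n,r in(("top",(320,195,100,110)),("side",(300,130,100,110)),("top",(125,240,100,80)),("side",(270,310,100,80))): pass
f=grab_frame("top");g=grab_frame("side")
# stand unobstructed? finer points
print(tri((322,162),(367,211.5)),onz("top",(367,211.5),.165))
R=np.array([.5128,-.3011]);a=np.radians(-12.4);ex=np.array([np.cos(a),np.sin(a)]);ey=np.array([-ex[1],ex[0]])
print("pred bail",R+.065*ex+.047*ey,"bar",R-.065*ex)
for z,P in((.134,R-.065*ex),(.165,R+.065*ex+.047*ey)):print(px("top",[*P,z]),px("side",[*P,z]))
cv2.imwrite("pics/t1.png",f[...,::-1]);cv2.imwrite("pics/s1.png",g[...,::-1])
def crop(i,x,y,w,h,k): return cv2.resize(i[y:y+h,x:x+w],None,fx=k,fy=k,interpolation=cv2.INTER_CUBIC)
t=f[...,::-1];s=g[...,::-1]
M=np.zeros((600,800,3),np.uint8)
M[:300,:400]=crop(t,325,200,100,75,4); M[:300,400:]=crop(s,310,145,100,75,4)
M[300:,:400]=crop(t,125,220,100,75,4); M[300:,400:]=crop(s,260,320,100,75,4)
cv2.imwrite("pics/m2.png",M)
E
```

```text
t 0.1 tcp [ 0.2444 -0.6286  0.2304] q [-0.001  0.983  0.184 -0.   ] gap 0.0852 F [-0.5 -0.3  0.2]
(array([ 0.58970697, -0.26665786,  0.16403493]), np.float64(0.0033160659415710832)) [ 0.59120608 -0.26635046  0.165     ]
pred bail [ 0.58637626 -0.2691542 ] bar [ 0.4493163 -0.2871422]
[376.69558815 272.26882096] [374.14604099 179.37148084]
[368.3041929  213.47754219] [322.94294163 161.25618062]invalid input at $[0]: expected keys x, y, z, wx, wy, wz
invalid input at $[0]: expected keys x, y, z, wx, wy, wz
invalid input at $[0]: expected keys x, y, z, wx, wy, wz
invalid input at $[0]: expected keys x, y, z, wx, wy, wz
```

View pics/m2.png

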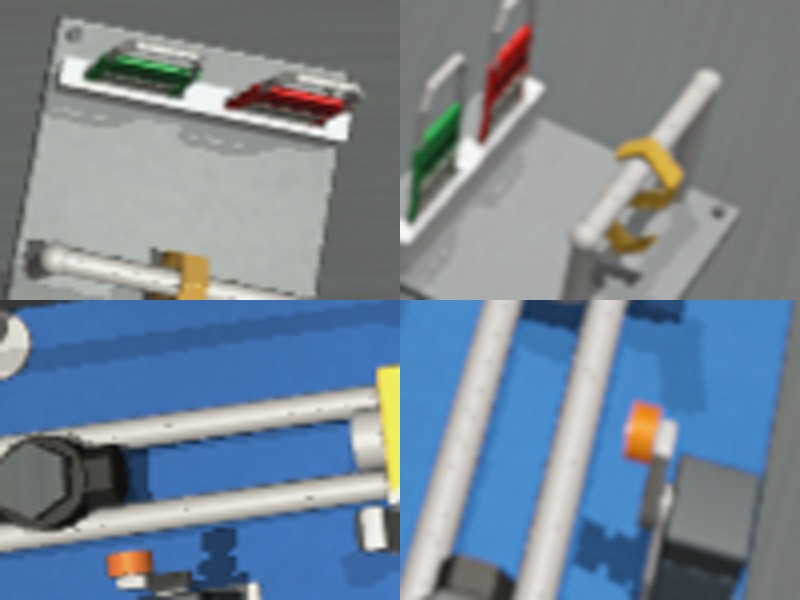

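The stand is still undisturbed, with the hook crown at about top (371,267) and side (370,182). The moves were refused because every key is required, so I'm retyping them in full.

```bash
python3 -m jog '[{"x":1,"y":1,"z":0.3,"wx":0,"wy":0,"wz":0},{"x":1,"y":1,"z":0.3,"wx":0,"wy":0,"wz":0},{"x":1,"y":1,"z":0.3,"wx":0,"wy":0,"wz":0},{"x":1,"y":1,"z":0.3,"wx":0,"wy":0,"wz":0},{"x":1,"y":1,"z":0.3,"wx":0,"wy":0,"wz":0},{"x":1,"y":1,"z":0.3,"wx":0,"wy":0,"wz":0},{"x":1,"y":1,"z":0.3,"wx":0,"wy":0,"wz":0},{"x":1,"y":1,"z":0.3,"wx":0,"wy":0,"wz":0}]' 0 40
python3 -m jog '[{"x":0.25,"y":1,"z":0,"wx":0,"wy":0,"wz":0},{"x":0.25,"y":1,"z":0,"wx":0,"wy":0,"wz":0},{"x":0.25,"y":1,"z":0,"wx":0,"wy":0,"wz":0},{"x":0.25,"y":1,"z":0,"wx":0,"wy":0,"wz":0},{"x":0.25,"y":1,"z":0,"wx":0,"wy":0,"wz":0},{"x":0.25,"y":1,"z":0,"wx":0,"wy":0,"wz":0},{"x":0.25,"y":1,"z":0,"wx":0,"wy":0,"wz":0},{"x":0.25,"y":1,"z":0,"wx":0,"wy":0,"wz":0}]'
python3 -m jog '[{"x":0,"y":1,"z":0,"wx":0,"wy":0,"wz":0},{"x":0,"y":1,"z":0,"wx":0,"wy":0,"wz":0},{"x":0,"y":1,"z":0,"wx":0,"wy":0,"wz":0},{"x":0,"y":1,"z":0,"wx":0,"wy":0,"wz":0},{"x":0,"y":1,"z":0,"wx":0,"wy":0,"wz":0},{"x":0,"y":1,"z":0,"wx":0,"wy":0,"wz":0},{"x":0,"y":1,"z":0,"wx":0,"wy":0,"wz":-0.9},{"x":0,"y":1,"z":0,"wx":0,"wy":0,"wz":-0.9}]'
python3 -m jog '[{"x":-0.3,"y":0.95,"z":0,"wx":0,"wy":0,"wz":0},{"x":-0.3,"y":0.95,"z":0,"wx":0,"wy":0,"wz":0},{"x":-0.3,"y":0.95,"z":0,"wx":0,"wy":0,"wz":0},{"x":-0.3,"y":0.95,"z":0,"wx":0,"wy":0,"wz":0},{"x":-0.3,"y":0.95,"z":0,"wx":0,"wy":0,"wz":0},{"x":-0.3,"y":0.95,"z":0,"wx":0,"wy":0,"wz":0},{"x":-0.3,"y":0.95,"z":0,"wx":0,"wy":0,"wz":0},{"x":0,"y":0,"z":0,"wx":0,"wy":0,"wz":0}]'
python3 - <<'E'
from h import *
st()
print(tri((370,182.5),(371.5,267)),onz("top",(371.5,267),.134))
E
```

```text
time_s: 1.0
tcp_pos: [0.4453, -0.4279, 0.2915]
ee_rot: [-0.0, 0.983, 0.184, -0.0]
contact_force: [0.0, -0.1, 0.1]
finger_gap: 0.0003
gripper_force: 0.0
time_s: 1.8
tcp_pos: [0.4946, -0.2281, 0.2912]
ee_rot: [-0.0, 0.983, 0.184, -0.0]
contact_force: [0.1, -0.2, 0.9]
finger_gap: -0.0002
gripper_force: 0.0
time_s: 2.6
tcp_pos: [0.4943, -0.0282, 0.2913]
ee_rot: [0.0, 0.998, 0.057, -0.0]
contact_force: [0.3, -0.1, -1.0]
finger_gap: -0.0
gripper_force: 0.0
time_s: 3.4
tcp_pos: [0.4408, 0.1405, 0.2915]
ee_rot: [-0.001, 0.998, 0.062, 0.0]
contact_force: [0.2, 0.1, -0.5]
finger_gap: 0.0001
gripper_force: 0.0
t 3.4 tcp [0.4408 0.1405 0.2915] q [-0.001  0.998  0.062  0.   ] gap 0.0001 F [ 0.2  0.1 -0.5]
(array([ 0.45953642, -0.27666616,  0.12927729]), np.float64(0.0052973155228273104)) [ 0.46196123 -0.27558329  0.134     ]
```

```bash
python3 -m jog '[{"x":-0.24,"y":0.8,"z":0,"wx":0,"wy":0,"wz":0},{"x":0,"y":0,"z":-0.95,"wx":0,"wy":0,"wz":0},{"x":0,"y":0,"z":-0.95,"wx":0,"wy":0,"wz":0},{"x":0,"y":0,"z":-0.95,"wx":0,"wy":0,"wz":0},{"x":0,"y":0,"z":-0.95,"wx":0,"wy":0,"wz":0},{"x":0,"y":0,"z":-0.95,"wx":0,"wy":0,"wz":0},{"x":0,"y":0,"z":0,"wx":0,"wy":0,"wz":0}]'
python3 -m jog '[{"x":-0.12,"y":0.99,"z":0,"wx":0,"wy":0,"wz":0},{"x":-0.05,"y":0.4,"z":0,"wx":0,"wy":0,"wz":0},{"x":-0.05,"y":0.4,"z":0,"wx":0,"wy":0,"wz":0},{"x":0,"y":0,"z":0,"wx":0,"wy":0,"wz":0}]'
python3 -m jog '[{"x":-0.05,"y":0.4,"z":0,"wx":0,"wy":0,"wz":0},{"x":0,"y":0,"z":0,"wx":0,"wy":0,"wz":0}]'
python3 - <<'E'
from h import *
f=grab_frame("top")[...,::-1];s=grab_frame("side")[...,::-1]
def cen(i,lo,hi,roi):
    x,y,w,h=roi; m=cv2.inRange(cv2.cvtColor(np.ascontiguousarray(i[y:y+h,x:x+w]),cv2.COLOR_BGR2HSV),lo,hi); v,u=np.nonzero(m); return np.array([u.mean()+x,v.mean()+y,len(u)])
print(cen(f,(5,170,120),(18,255,255),(125,270,60,35)),cen(s,(5,170,120),(18,255,255),(300,330,50,60)))
E
```

```text
time_s: 4.1
tcp_pos: [0.4343, 0.1554, 0.17]
ee_rot: [0.001, 0.998, 0.059, -0.003]
contact_force: [-0.3, -0.1, 0.4]
finger_gap: -0.0001
gripper_force: 0.0
time_s: 4.5
tcp_pos: [0.431, 0.203, 0.1734]
ee_rot: [-0.0, 0.998, 0.061, 0.001]
contact_force: [0.1, -0.2, -0.6]
finger_gap: -0.0
gripper_force: 0.3
time_s: 4.7
tcp_pos: [0.4297, 0.2124, 0.1729]
ee_rot: [-0.0, 0.998, 0.06, 0.0]
contact_force: [2.4, -1.3, 0.1]
finger_gap: 0.0001
gripper_force: 0.8
[nan nan  0.] [317.  367.6   5. ]<stdin>:4: RuntimeWarning: Mean of empty slice.
  ret = ret.dtype.type(ret / rcount)
```

```bash
python3 - <<'E'
from h import *
M=np.zeros((400,800,3),np.uint8)
for k,(n,x,y) in enumerate((("top",120,245),("side",280,310))):
    f=grab_frame(n)[...,::-1]; M[:,400*k:400*k+400]=cv2.resize(f[y:y+80,x:x+80],None,fx=5,fy=5,interpolation=cv2.INTER_CUBIC)
cv2.imwrite("pics/m3.png",M); st()
E
```

```text
t 4.9 tcp [0.4296 0.2113 0.1725] q [0.    0.998 0.059 0.   ] gap 0.0001 F [ 1.5 -1.7  0.1]
```

View pics/m3.png

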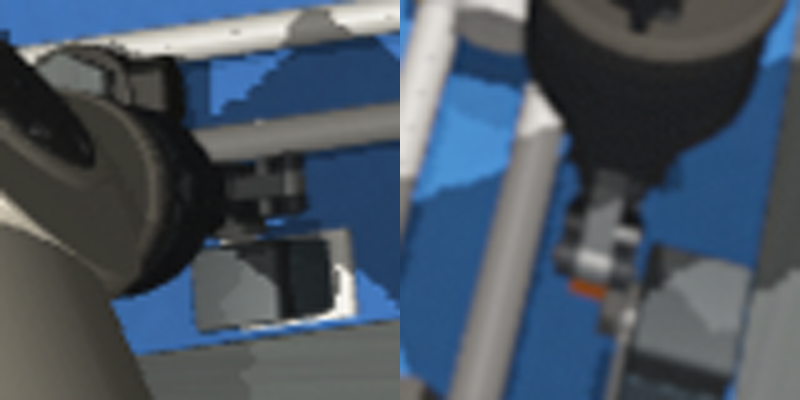

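The side view shows the fingers against the roller (about (318,367)) with the lever leaning away, roughly 14-19 mm over. I'll push another 28 mm, hold, and read the force.

```bash
python3 -m jog '[{"x":-0.05,"y":0.37,"z":0,"wx":0,"wy":0,"wz":0},{"x":-0.05,"y":0.37,"z":0,"wx":0,"wy":0,"wz":0},{"x":-0.05,"y":0.37,"z":0,"wx":0,"wy":0,"wz":0},{"x":0,"y":0,"z":0,"wx":0,"wy":0,"wz":0},{"x":0,"y":0,"z":0,"wx":0,"wy":0,"wz":0},{"x":0,"y":0,"z":0,"wx":0,"wy":0,"wz":0}]'
python3 - <<'E'
from h import *
M=np.zeros((400,800,3),np.uint8)
for k,(n,x,y) in enumerate((("top",120,245),("side",280,330))):
    f=grab_frame(n)[...,::-1]; M[:,400*k:400*k+400]=cv2.resize(f[y:y+80,x:x+80],None,fx=5,fy=5,interpolation=cv2.INTER_CUBIC)
cv2.imwrite("pics/m4.png",M); st()
for th in (.3,.45,.6,.8):
    for x in(0,):
        P=np.array([.4276-.117*.076*np.sin(th),.2207+.993*.076*np.sin(th),.112+.076*np.cos(th)]); print(th,P,px("side",P))
E
```

```text
time_s: 5.5
tcp_pos: [0.426, 0.2393, 0.1727]
ee_rot: [0.0, 0.998, 0.06, 0.0]
contact_force: [3.0, -3.6, 0.9]
finger_gap: 0.0002
gripper_force: 2.2
t 5.6 tcp [0.426  0.2392 0.1727] q [0.    0.998 0.059 0.   ] gap 0.0002 F [ 3.6 -4.1  1.8]
0.3 [0.42497223 0.24300232 0.18460557] [317.87173109 365.43185173]
0.45 [0.42373229 0.25352598 0.18043398] [316.39583136 372.28927419]
0.6 [0.4225792  0.26331244 0.17472551] [314.94325936 379.08836889]
0.8 [0.42122127 0.27483743 0.16494971] [313.11668916 387.71725631]
```

View pics/m4.png

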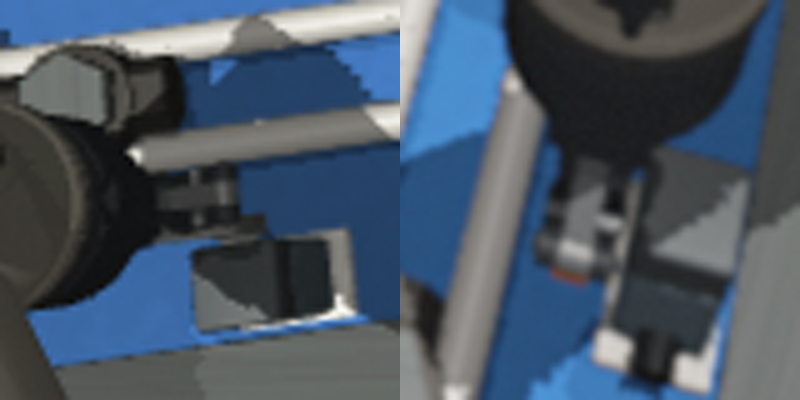

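The roller's far edge is now at about side (314,385), which matches roughly 0.6-0.65 rad, and the force is about 5.5 N, past the click. I'll nudge 3 mm more, hold, back off slowly and check that the lever springs back.

```bash
python3 -m jog '[{"x":0,"y":0.12,"z":0,"wx":0,"wy":0,"wz":0},{"x":0,"y":0,"z":0,"wx":0,"wy":0,"wz":0},{"x":0,"y":0,"z":0,"wx":0,"wy":0,"wz":0},{"x":0.05,"y":-0.4,"z":0,"wx":0,"wy":0,"wz":0},{"x":0.05,"y":-0.4,"z":0,"wx":0,"wy":0,"wz":0},{"x":0.05,"y":-0.4,"z":0,"wx":0,"wy":0,"wz":0},{"x":0.05,"y":-0.4,"z":0,"wx":0,"wy":0,"wz":0},{"x":0.05,"y":-0.4,"z":0,"wx":0,"wy":0,"wz":0}]'
python3 -m jog '[{"x":0.1,"y":-0.8,"z":0,"wx":0,"wy":0,"wz":0},{"x":0.1,"y":-0.8,"z":0,"wx":0,"wy":0,"wz":0},{"x":0,"y":0,"z":1,"wx":0,"wy":0,"wz":0},{"x":0,"y":0,"z":1,"wx":0,"wy":0,"wz":0},{"x":0,"y":0,"z":1,"wx":0,"wy":0,"wz":0},{"x":0,"y":0,"z":1,"wx":0,"wy":0,"wz":0},{"x":0.3,"y":-1,"z":0.6,"wx":0,"wy":0,"wz":0},{"x":0.3,"y":-1,"z":0.2,"wx":0,"wy":0,"wz":0}]'
python3 -m jog '[{"x":0.2,"y":-1,"z":0,"wx":0,"wy":0,"wz":-0.6},{"x":0.2,"y":-1,"z":0,"wx":0,"wy":0,"wz":-0.6},{"x":0.2,"y":-1,"z":0,"wx":0,"wy":0,"wz":-0.6},{"x":0,"y":-1,"z":0,"wx":0,"wy":0,"wz":-0.6},{"x":0,"y":-1,"z":0,"wx":0,"wy":0,"wz":0},{"x":0,"y":-1,"z":0,"wx":0,"wy":0,"wz":0},{"x":0,"y":-1,"z":0,"wx":0,"wy":0,"wz":0},{"x":0,"y":0,"z":0,"wx":0,"wy":0,"wz":0}]'
python3 - <<'E'
from h import *
f=grab_frame("top")[...,::-1];s=grab_frame("side")[...,::-1]
def cen(i,lo,hi,roi):
    x,y,w,h=roi; m=cv2.inRange(cv2.cvtColor(np.ascontiguousarray(i[y:y+h,x:x+w]),cv2.COLOR_BGR2HSV),lo,hi); v,u=np.nonzero(m); return np.array([u.mean()+x,v.mean()+y,len(u)]) if len(u) else 0
print(cen(f,(5,170,90),(18,255,255),(145,275,30,25)),cen(s,(5,170,90),(18,255,255),(308,340,30,30)))
print("hookcheck",px("top",[.45,-.2755,.122]),px("side",[.45,-.2755,.122])); st()
# bar axis line
for p in ((334,264),(410,279)): print(onz("top",p,.122))
E
```

```text
time_s: 6.4
tcp_pos: [0.4313, 0.192, 0.1724]
ee_rot: [-0.0, 0.998, 0.06, -0.0]
contact_force: [0.0, 0.2, 1.1]
finger_gap: -0.0
gripper_force: 0.0
time_s: 7.2
tcp_pos: [0.4524, 0.103, 0.2945]
ee_rot: [-0.001, 0.998, 0.061, 0.001]
contact_force: [0.5, -0.7, 0.7]
finger_gap: -0.0
gripper_force: 0.0
time_s: 8.0
tcp_pos: [0.466, -0.0771, 0.292]
ee_rot: [0.001, 0.994, -0.112, -0.001]
contact_force: [-0.1, -0.4, -0.4]
finger_gap: -0.0001
gripper_force: 0.0
[157.68181818 285.29545455  44.        ] [320.37096774 353.          62.        ]
hookcheck [370.75923281 272.2549183 ] [372.00271236 185.46917406]
t 8.1 tcp [ 0.4664 -0.0733  0.2922] q [-0.     0.994 -0.11  -0.   ] gap -0.0001 F [-0.2  0.8  0.1]
[ 0.47130888 -0.18800252  0.122     ]
[ 0.43245865 -0.36802698  0.122     ]
```

The lever is back upright: the roller centroid is identical to before the push. Next I refine the hook's position along the bar by colour mask.

```bash
python3 - <<'E'
from h import *
f=cv2.imread("pics/top0.png")
x,y,w,h=355,255,35,40
m=cv2.inRange(cv2.cvtColor(f[y:y+h,x:x+w],cv2.COLOR_BGR2HSV),(12,110,80),(28,255,255))
for r in range(h):
    u=np.nonzero(m[r])[0]
    if len(u): print(r+y,u.min()+x,u.max()+x,round(u.mean()+x,1),np.round(onz("top",(u.mean()+x,r+y),.13)[:2],4))
E
```

```text
263 366 370 368.0 [ 0.4718 -0.2686]
264 366 375 370.5 [ 0.4693 -0.2744]
265 366 376 371.0 [ 0.4669 -0.2755]
266 366 376 371.0 [ 0.4645 -0.2753]
267 370 376 373.0 [ 0.4621 -0.28  ]
268 371 376 373.5 [ 0.4597 -0.281 ]
269 371 376 373.5 [ 0.4573 -0.2809]
270 371 376 373.5 [ 0.455  -0.2807]
271 370 376 373.0 [ 0.4526 -0.2794]
272 370 376 373.0 [ 0.4502 -0.2793]
273 370 375 372.5 [ 0.4479 -0.2779]
274 363 375 369.0 [ 0.4457 -0.2695]
275 363 375 369.0 [ 0.4433 -0.2693]
276 363 374 368.5 [ 0.441 -0.268]
277 363 374 368.5 [ 0.4386 -0.2679]
278 363 374 368.5 [ 0.4363 -0.2677]
279 365 373 369.0 [ 0.4339 -0.2688]
280 367 373 370.0 [ 0.4315 -0.271 ]
281 369 373 371.0 [ 0.4291 -0.2733]
```

```bash
python3 -m jog '[{"x":-0.2,"y":-1,"z":0,"wx":0,"wy":0,"wz":0},{"x":-0.2,"y":-1,"z":0,"wx":0,"wy":0,"wz":0},{"x":-0.2,"y":-1,"z":0,"wx":0,"wy":0,"wz":0},{"x":-0.2,"y":-1,"z":0,"wx":0,"wy":0,"wz":0},{"x":-0.2,"y":-1,"z":0,"wx":0,"wy":0,"wz":0},{"x":-0.2,"y":-1,"z":0,"wx":0,"wy":0,"wz":0},{"x":-0.2,"y":-1,"z":0,"wx":0,"wy":0,"wz":0},{"x":-0.26,"y":-1,"z":0,"wx":0,"wy":0,"wz":0}]' 0.55 40
python3 -m jog '[{"x":0,"y":0,"z":-1,"wx":0,"wy":0,"wz":0},{"x":0,"y":0,"z":-1,"wx":0,"wy":0,"wz":0},{"x":0,"y":0,"z":-1,"wx":0,"wy":0,"wz":0},{"x":0,"y":0,"z":0,"wx":0,"wy":0,"wz":0},{"x":0,"y":0,"z":0,"wx":0,"wy":0,"wz":0}]'
```

```text
time_s: 8.9
tcp_pos: [0.4256, -0.2723, 0.2924]
ee_rot: [-0.0, 0.994, -0.107, 0.0]
contact_force: [0.0, 0.4, 0.5]
finger_gap: 0.0468
gripper_force: 0.0
time_s: 9.4
tcp_pos: [0.4257, -0.2717, 0.2178]
ee_rot: [-0.0, 0.994, -0.107, -0.0]
contact_force: [0.0, -0.5, 0.3]
finger_gap: 0.0467
gripper_force: 0.0
```

```bash
python3 -m jog '[{"x":-0.03,"y":-0.1,"z":-1,"wx":0,"wy":0,"wz":0},{"x":0,"y":0,"z":-1,"wx":0,"wy":0,"wz":0},{"x":0,"y":0,"z":-0.9,"wx":0,"wy":0,"wz":0},{"x":0,"y":0,"z":-0.7,"wx":0,"wy":0,"wz":0},{"x":0,"y":0,"z":-0.7,"wx":0,"wy":0,"wz":0},{"x":0,"y":0,"z":-0.7,"wx":0,"wy":0,"wz":0},{"x":0,"y":0,"z":0,"wx":0,"wy":0,"wz":0}]'
python3 -m jog '[{"x":0,"y":0,"z":0,"wx":0,"wy":0,"wz":0},{"x":0,"y":0,"z":0,"wx":0,"wy":0,"wz":0},{"x":0,"y":0,"z":0,"wx":0,"wy":0,"wz":0},{"x":0,"y":0,"z":0,"wx":0,"wy":0,"wz":0},{"x":0,"y":0,"z":0,"wx":0,"wy":0,"wz":0},{"x":0,"y":0,"z":0,"wx":0,"wy":0,"wz":0}]' 0 50
python3 - <<'E'
from h import *
M=np.zeros((400,800,3),np.uint8)
for k,(n,x,y) in enumerate((("top",325,200),("side",320,140))):
    f=grab_frame(n)[...,::-1]; M[:,400*k:400*k+400]=cv2.resize(f[y:y+100,x:x+100],None,fx=4,fy=4,interpolation=cv2.INTER_CUBIC)
cv2.imwrite("pics/m5.png",M); st()
E
```

```text
time_s: 10.1
tcp_pos: [0.4247, -0.2745, 0.0922]
ee_rot: [-0.0, 0.994, -0.108, -0.001]
contact_force: [0.3, -0.3, 0.2]
finger_gap: 0.0469
gripper_force: 0.0
time_s: 10.7
tcp_pos: [0.4249, -0.2751, 0.0929]
ee_rot: [0.0, 0.994, -0.108, 0.0]
contact_force: [-0.0, 0.1, 2.4]
finger_gap: 0.0142
gripper_force: 49.0
t 10.8 tcp [ 0.4249 -0.2751  0.0929] q [ 0.     0.994 -0.108  0.   ] gap 0.0146 F [-0.5  0.1  2.6]
```

View pics/m5.png

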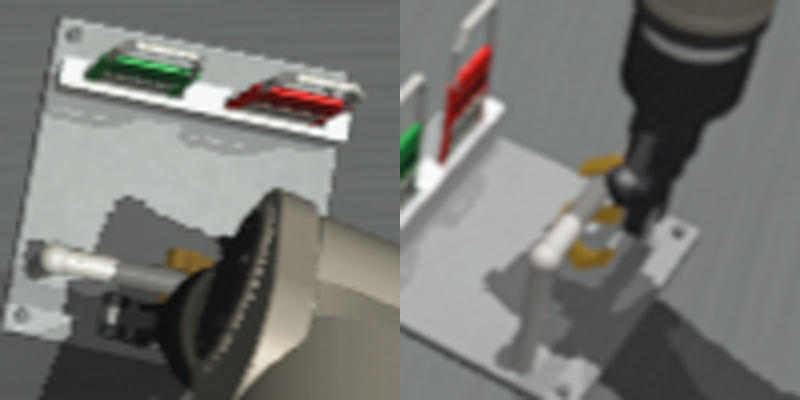

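The hook is gripped (gap 14.6 mm, yellow at side (365-375,195-205)) and the bar is in place. Now I lift it off, draw it back to -x, raise it, and carry it over behind the green tag.

```bash
python3 -m jog '[{"x":0,"y":0,"z":0.36,"wx":0,"wy":0,"wz":0},{"x":0,"y":0,"z":0.36,"wx":0,"wy":0,"wz":0},{"x":0,"y":0,"z":0,"wx":0,"wy":0,"wz":0},{"x":-0.6,"y":0.13,"z":0,"wx":0,"wy":0,"wz":0},{"x":-0.6,"y":0.13,"z":0,"wx":0,"wy":0,"wz":0},{"x":-0.6,"y":0.13,"z":0,"wx":0,"wy":0,"wz":0},{"x":0,"y":0,"z":0,"wx":0,"wy":0,"wz":0}]'
python3 -m jog '[{"x":0,"y":0,"z":0.9,"wx":0,"wy":0,"wz":0},{"x":0,"y":0,"z":0.9,"wx":0,"wy":0,"wz":0},{"x":0,"y":0,"z":0.9,"wx":0,"wy":0,"wz":0},{"x":0,"y":0,"z":0.9,"wx":0,"wy":0,"wz":0},{"x":0,"y":0,"z":0.9,"wx":0,"wy":0,"wz":0},{"x":0,"y":0,"z":0.9,"wx":0,"wy":0,"wz":0},{"x":0,"y":0,"z":0.9,"wx":0,"wy":0,"wz":0},{"x":0,"y":0,"z":0,"wx":0,"wy":0,"wz":0}]'
python3 -m jog '[{"x":1,"y":0,"z":0,"wx":0,"wy":0,"wz":0},{"x":1,"y":0,"z":0,"wx":0,"wy":0,"wz":0},{"x":1,"y":0,"z":0,"wx":0,"wy":0,"wz":0},{"x":1,"y":0,"z":0,"wx":0,"wy":0,"wz":0},{"x":1,"y":-0.1,"z":0,"wx":0,"wy":0,"wz":0},{"x":1,"y":-0.1,"z":0,"wx":0,"wy":0,"wz":0},{"x":1,"y":0,"z":0,"wx":0,"wy":0,"wz":0},{"x":1,"y":0,"z":0,"wx":0,"wy":0,"wz":0}]'
python3 -m jog '[{"x":0.65,"y":0,"z":0,"wx":0,"wy":0,"wz":0},{"x":0.65,"y":0,"z":0,"wx":0,"wy":0,"wz":0},{"x":0,"y":0,"z":0,"wx":0,"wy":0,"wz":0},{"x":0,"y":0,"z":0,"wx":0,"wy":0,"wz":0}]'
```

```text
time_s: 11.5
tcp_pos: [0.3774, -0.2648, 0.1104]
ee_rot: [-0.0, 0.994, -0.108, -0.001]
contact_force: [-0.0, 0.2, -1.2]
finger_gap: 0.0144
gripper_force: 48.7
time_s: 12.3
tcp_pos: [0.3821, -0.2661, 0.2713]
ee_rot: [0.001, 0.994, -0.107, 0.003]
contact_force: [1.4, 0.1, -0.8]
finger_gap: 0.0143
gripper_force: 48.8
time_s: 13.1
tcp_pos: [0.5807, -0.27, 0.2666]
ee_rot: [-0.0, 0.994, -0.108, -0.001]
contact_force: [0.5, 0.0, -0.9]
finger_gap: 0.0146
gripper_force: 48.8
time_s: 13.5
tcp_pos: [0.6119, -0.2699, 0.2667]
ee_rot: [-0.0, 0.994, -0.107, -0.001]
contact_force: [-0.8, -0.2, -0.7]
finger_gap: 0.0143
gripper_force: 48.8
```

```bash
python3 -m jog '[{"x":0.03,"y":-0.08,"z":-0.77,"wx":0,"wy":0,"wz":0},{"x":0,"y":0,"z":-0.77,"wx":0,"wy":0,"wz":0},{"x":0,"y":0,"z":-0.77,"wx":0,"wy":0,"wz":0},{"x":0,"y":0,"z":-0.77,"wx":0,"wy":0,"wz":0},{"x":0,"y":0,"z":0,"wx":0,"wy":0,"wz":0},{"x":0,"y":0,"z":0,"wx":0,"wy":0,"wz":0}]'
python3 - <<'E'
from h import *
M=np.zeros((400,800,3),np.uint8)
for k,(n,x,y) in enumerate((("top",320,150),("side",270,120))):
    f=grab_frame(n)[...,::-1]; M[:,400*k:400*k+400]=cv2.resize(f[y:y+80,x:x+80],None,fx=5,fy=5,interpolation=cv2.INTER_CUBIC)
cv2.imwrite("pics/m6.png",M); st()
ex=np.array([.977,-.214,0]);T=get_obs()["tcp_pos"]
for a,z in((10,-42.7),(27,-57),(50,-19),(49,28)): print(a,z,px("side",T+ex*a/1e3+[0,0,z/1e3]),px("top",T+ex*a/1e3+[0,0,z/1e3]))
E
```

```text
time_s: 14.1
tcp_pos: [0.6123, -0.2724, 0.1913]
ee_rot: [0.0, 0.994, -0.108, -0.0]
contact_force: [0.9, 0.5, -0.1]
finger_gap: 0.0148
gripper_force: 48.8
t 14.2 tcp [ 0.6133 -0.2726  0.1925] q [ 0.     0.994 -0.108  0.001] gap 0.0144 F [ 0.3 -0.1 -0.4]
10 -42.7 [310.08887226 160.51208484] [368.52727474 199.67567865]
27 -57 [304.47435155 161.93536109] [368.49955936 194.30037998]
50 -19 [297.81119292 148.05071812] [373.1336502  181.44665702]
49 28 [298.72350089 134.32864093] [377.31839974 176.52340958]
```

View pics/m6.png

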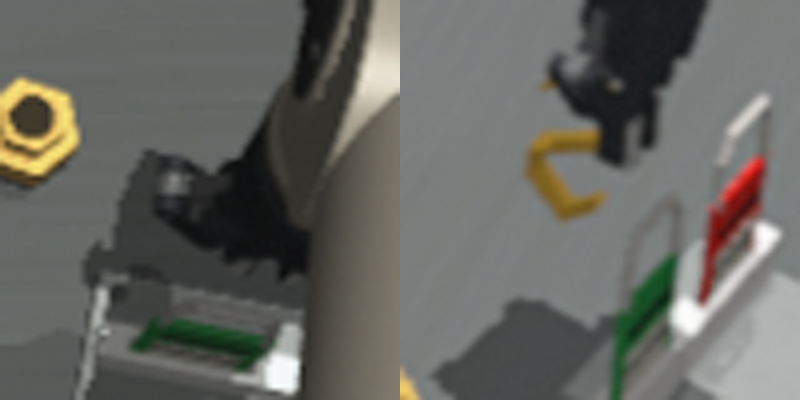

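The tip is at side (311,160), as predicted, and the bail at (322,161), so the lateral alignment is good. Now I pass the curl through the bail and start the lift.

```bash
python3 -m jog '[{"x":-0.4,"y":0.088,"z":0,"wx":0,"wy":0,"wz":0},{"x":-0.4,"y":0.088,"z":0,"wx":0,"wy":0,"wz":0},{"x":-0.4,"y":0.088,"z":0,"wx":0,"wy":0,"wz":0},{"x":-0.4,"y":0.088,"z":0,"wx":0,"wy":0,"wz":0},{"x":-0.4,"y":0.088,"z":0,"wx":0,"wy":0,"wz":0},{"x":0,"y":0,"z":0,"wx":0,"wy":0,"wz":0}]'
python3 -m jog '[{"x":0,"y":0,"z":0.4,"wx":0,"wy":0,"wz":0},{"x":0,"y":0,"z":0.4,"wx":0,"wy":0,"wz":0},{"x":0,"y":0,"z":0.3,"wx":0,"wy":0,"wz":0},{"x":0,"y":0,"z":0.3,"wx":0,"wy":0,"wz":0},{"x":0,"y":0,"z":0.3,"wx":0,"wy":0,"wz":0},{"x":0,"y":0,"z":0,"wx":0,"wy":0,"wz":0}]'
python3 - <<'E'
from h import *
M=np.zeros((400,800,3),np.uint8)
for k,(n,x,y) in enumerate((("top",320,170),("side",280,120))):
    f=grab_frame(n)[...,::-1]; M[:,400*k:400*k+400]=cv2.resize(f[y:y+80,x:x+80],None,fx=5,fy=5,interpolation=cv2.INTER_CUBIC)
cv2.imwrite("pics/m7.png",M); st()
E
```

```text
time_s: 14.8
tcp_pos: [0.5612, -0.2611, 0.1912]
ee_rot: [0.0, 0.994, -0.108, -0.0]
contact_force: [0.2, 0.1, -1.3]
finger_gap: 0.0144
gripper_force: 48.8
time_s: 15.4
tcp_pos: [0.5636, -0.2614, 0.235]
ee_rot: [0.0, 0.994, -0.108, 0.001]
contact_force: [0.1, -0.3, -1.2]
finger_gap: 0.0145
gripper_force: 48.9
t 15.5 tcp [ 0.5629 -0.2611  0.2336] q [ 0.     0.994 -0.108  0.   ] gap 0.0144 F [-0.3 -0.3 -2.1]
```

View pics/m7.png

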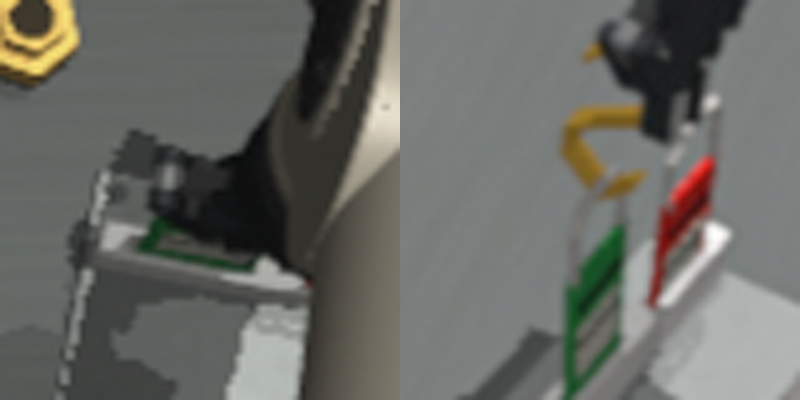

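The green bail sits in the curl (side (320,155)) and the tag is rising in its slot. I continue lifting gently out of the slot.

```bash
python3 -m jog '[{"x":0,"y":0,"z":0.4,"wx":0,"wy":0,"wz":0},{"x":0,"y":0,"z":0.4,"wx":0,"wy":0,"wz":0},{"x":0,"y":0,"z":0.4,"wx":0,"wy":0,"wz":0},{"x":0,"y":0,"z":0.5,"wx":0,"wy":0,"wz":0},{"x":0,"y":0,"z":0.6,"wx":0,"wy":0,"wz":0},{"x":0,"y":0,"z":0.7,"wx":0,"wy":0,"wz":0},{"x":0,"y":0,"z":0.7,"wx":0,"wy":0,"wz":0},{"x":0,"y":0,"z":0.7,"wx":0,"wy":0,"wz":0}]'
python3 -m jog '[{"x":0,"y":0.1,"z":0.3,"wx":0,"wy":0,"wz":0},{"x":0,"y":0.2,"z":0,"wx":0,"wy":0,"wz":0},{"x":-0.1,"y":0.4,"z":0,"wx":0,"wy":0,"wz":0},{"x":-0.1,"y":0.6,"z":0,"wx":0,"wy":0,"wz":0},{"x":-0.1,"y":0.6,"z":0,"wx":0,"wy":0,"wz":0},{"x":-0.1,"y":0.6,"z":0,"wx":0,"wy":0,"wz":0},{"x":-0.1,"y":0.6,"z":0,"wx":0,"wy":0,"wz":0.1},{"x":-0.1,"y":0.6,"z":0,"wx":0,"wy":0,"wz":0.2}]'
python3 -m jog '[{"x":-0.1,"y":0.6,"z":0,"wx":0,"wy":0,"wz":0.2},{"x":-0.1,"y":0.6,"z":0,"wx":0,"wy":0,"wz":0.2},{"x":-0.1,"y":0.6,"z":0,"wx":0,"wy":0,"wz":0.2},{"x":-0.1,"y":0.6,"z":0,"wx":0,"wy":0,"wz":0.2},{"x":-0.1,"y":0.6,"z":0,"wx":0,"wy":0,"wz":0.2},{"x":0,"y":0.6,"z":0,"wx":0,"wy":0,"wz":0.2},{"x":0,"y":0.6,"z":0,"wx":0,"wy":0,"wz":0.2},{"x":0,"y":0.6,"z":0,"wx":0,"wy":0,"wz":0.2}]'
python3 -m jog '[{"x":0,"y":0.6,"z":0,"wx":0,"wy":0,"wz":0.2},{"x":0,"y":0.6,"z":0,"wx":0,"wy":0,"wz":0.2},{"x":0,"y":0.6,"z":0,"wx":0,"wy":0,"wz":0.2},{"x":0,"y":0.6,"z":0,"wx":0,"wy":0,"wz":0.1},{"x":0,"y":0.6,"z":0,"wx":0,"wy":0,"wz":0},{"x":0,"y":0.6,"z":0,"wx":0,"wy":0,"wz":0},{"x":0,"y":0.6,"z":0,"wx":0,"wy":0,"wz":0},{"x":0,"y":0.6,"z":0,"wx":0,"wy":0,"wz":0}]'
```

```text
time_s: 16.3
tcp_pos: [0.5629, -0.2611, 0.3455]
ee_rot: [0.0, 0.994, -0.108, 0.0]
contact_force: [0.2, -0.6, -1.4]
finger_gap: 0.0145
gripper_force: 48.9
time_s: 17.1
tcp_pos: [0.5476, -0.167, 0.3511]
ee_rot: [0.0, 0.996, -0.086, 0.0]
contact_force: [-0.3, 0.4, -1.6]
finger_gap: 0.0144
gripper_force: 48.9
time_s: 17.9
tcp_pos: [0.5354, -0.0474, 0.3511]
ee_rot: [-0.0, 1.0, 0.026, 0.0]
contact_force: [-0.1, 0.3, -1.9]
finger_gap: 0.0145
gripper_force: 48.9
time_s: 18.7
tcp_pos: [0.5353, 0.0726, 0.3511]
ee_rot: [-0.0, 0.997, 0.074, 0.0]
contact_force: [0.5, 0.2, -1.9]
finger_gap: 0.0145
gripper_force: 48.9
```

```bash
python3 -m jog '[{"x":0,"y":0.6,"z":0,"wx":0,"wy":0,"wz":-0.1},{"x":0.03,"y":0.6,"z":0,"wx":0,"wy":0,"wz":-0.1},{"x":0.03,"y":0.6,"z":0,"wx":0,"wy":0,"wz":0},{"x":0.03,"y":0.6,"z":0,"wx":0,"wy":0,"wz":0},{"x":0.03,"y":0.6,"z":0,"wx":0,"wy":0,"wz":0},{"x":0,"y":0.5,"z":0,"wx":0,"wy":0,"wz":0},{"x":0,"y":0.4,"z":0,"wx":0,"wy":0,"wz":0},{"x":0,"y":0.3,"z":0,"wx":0,"wy":0,"wz":0}]'
python3 -m jog '[{"x":0,"y":0.1,"z":-0.2,"wx":0,"wy":0,"wz":0},{"x":0,"y":0,"z":-0.4,"wx":0,"wy":0,"wz":0},{"x":0,"y":0,"z":-0.5,"wx":0,"wy":0,"wz":0},{"x":0,"y":0,"z":-0.5,"wx":0,"wy":0,"wz":0},{"x":0,"y":0,"z":-0.5,"wx":0,"wy":0,"wz":0},{"x":0,"y":0,"z":-0.4,"wx":0,"wy":0,"wz":0},{"x":0,"y":0,"z":-0.2,"wx":0,"wy":0,"wz":0},{"x":0,"y":0,"z":0,"wx":0,"wy":0,"wz":0}]'
python3 - <<'E'
from h import *
M=np.zeros((400,800,3),np.uint8)
for k,(n,x,y) in enumerate((("top",110,165),("side",180,220))):
    f=grab_frame(n)[...,::-1]; M[:,400*k:400*k+400]=cv2.resize(f[y:y+100,x:x+100],None,fx=4,fy=4,interpolation=cv2.INTER_CUBIC)
cv2.imwrite("pics/m8.png",M); st()
T=get_obs()["tcp_pos"];ex=np.array([.993,.117,0])
print("tip",px("side",T+ex*.044+[0,0,.0276]),px("top",T+ex*.044+[0,0,.0276]))
for z in(.295,.287):print("rail",px("side",[.6101,.1886,z]),px("top",[.6101,.1886,z]))
r=np.array([.6101,.1886]);print("gap x",(r-(T[:2]+.027*ex[:2]))@ex[:2], "hook z",T[2]-.0074)
E
```

```text
time_s: 19.5
tcp_pos: [0.5383, 0.1773, 0.351]
ee_rot: [-0.0, 0.998, 0.06, -0.0]
contact_force: [-0.3, -0.1, -1.9]
finger_gap: 0.0145
gripper_force: 48.8
time_s: 20.3
tcp_pos: [0.538, 0.1786, 0.2826]
ee_rot: [0.0, 0.998, 0.06, -0.001]
contact_force: [0.3, 0.4, -1.4]
finger_gap: 0.0141
gripper_force: 48.9
t 20.4 tcp [0.5386 0.179  0.2839] q [-0.     0.998  0.06   0.   ] gap 0.0145 F [-1.   0.3 -1.3]
tip [245.86131093 269.49924652] [158.76382294 207.05396081]
rail [230.73987923 271.41371426] [159.60178746 195.58424201]
rail [231.15727667 273.86789362] [160.78419296 196.43382409]
gap x 0.0451273586332536 hook z 0.27647325279716156
```

View pics/m8.png

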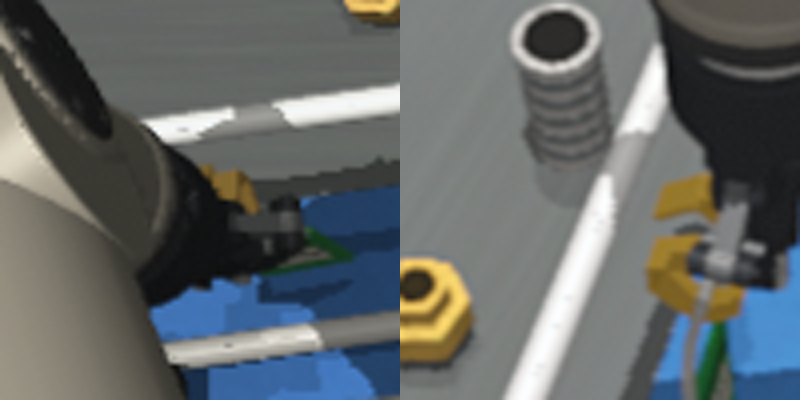

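The side view shows the upper tip at about (244,272), level with the front of the rail (231,272), as predicted, and the tag hanging below. I lower 8 mm, then slide it onto the rail.

```bash
python3 -m jog '[{"x":0,"y":0,"z":-0.3,"wx":0,"wy":0,"wz":0},{"x":0,"y":0,"z":0,"wx":0,"wy":0,"wz":0},{"x":0.2,"y":0.023,"z":0,"wx":0,"wy":0,"wz":0},{"x":0.3,"y":0.035,"z":0,"wx":0,"wy":0,"wz":0},{"x":0.3,"y":0.035,"z":0,"wx":0,"wy":0,"wz":0},{"x":0.3,"y":0.035,"z":0,"wx":0,"wy":0,"wz":0},{"x":0,"y":0,"z":0,"wx":0,"wy":0,"wz":0}]'
python3 -m jog '[{"x":0.3,"y":0.035,"z":0,"wx":0,"wy":0,"wz":0},{"x":0.2,"y":0.023,"z":0,"wx":0,"wy":0,"wz":0},{"x":0.18,"y":0.02,"z":0,"wx":0,"wy":0,"wz":0},{"x":0,"y":0,"z":0,"wx":0,"wy":0,"wz":0},{"x":0,"y":0,"z":0,"wx":0,"wy":0,"wz":0}]'
python3 -c "
from h import *
st();T=get_obs()['tcp_pos'];ex=np.array([.993,.117]);print(([.6101,.1886]-T[:2]-.027*ex)@ex,T[2]-.0074)"
```

```text
time_s: 21.1
tcp_pos: [0.5671, 0.1821, 0.2759]
ee_rot: [-0.0, 0.998, 0.059, 0.0]
contact_force: [0.4, 0.4, -1.0]
finger_gap: 0.0145
gripper_force: 48.9
time_s: 21.6
tcp_pos: [0.5828, 0.184, 0.276]
ee_rot: [-0.0, 0.998, 0.06, -0.0]
contact_force: [0.4, -0.4, -1.5]
finger_gap: 0.0142
gripper_force: 48.9
t 21.6 tcp [0.5828 0.184  0.276 ] q [-0.     0.998  0.06  -0.   ] gap 0.0142 F [ 0.4 -0.4 -1.5]
0.0006498818845693204 0.2685775733755952
```

No contact, and the hook is centred over the rail. Lowering onto it.

```bash
python3 -m jog '[{"x":0,"y":0,"z":-0.2,"wx":0,"wy":0,"wz":0},{"x":0,"y":0,"z":-0.2,"wx":0,"wy":0,"wz":0},{"x":0,"y":0,"z":-0.2,"wx":0,"wy":0,"wz":0},{"x":0,"y":0,"z":0,"wx":0,"wy":0,"wz":0}]'
python3 -m jog '[{"x":0,"y":0,"z":-0.08,"wx":0,"wy":0,"wz":0},{"x":0,"y":0,"z":0,"wx":0,"wy":0,"wz":0}]'
python3 -m jog '[{"x":0,"y":0,"z":-0.04,"wx":0,"wy":0,"wz":0},{"x":0,"y":0,"z":0,"wx":0,"wy":0,"wz":0}]'
```

```text
time_s: 22.0
tcp_pos: [0.5825, 0.1838, 0.2601]
ee_rot: [0.0, 0.998, 0.06, -0.001]
contact_force: [-0.4, -0.6, -2.2]
finger_gap: 0.0143
gripper_force: 48.8
time_s: 22.2
tcp_pos: [0.583, 0.1841, 0.2592]
ee_rot: [-0.0, 0.998, 0.06, 0.0]
contact_force: [-0.0, -0.5, -1.7]
finger_gap: 0.0144
gripper_force: 48.9
time_s: 22.4
tcp_pos: [0.5834, 0.1842, 0.2587]
ee_rot: [-0.0, 0.998, 0.06, 0.001]
contact_force: [0.6, 0.3, 2.4]
finger_gap: 0.0145
gripper_force: 49.2
```

Contact came at the expected seat height. Now I release and withdraw straight up.

```bash
python3 -m jog '[{"x":0,"y":0,"z":0,"wx":0,"wy":0,"wz":0},{"x":0,"y":0,"z":0,"wx":0,"wy":0,"wz":0},{"x":0,"y":0,"z":0,"wx":0,"wy":0,"wz":0},{"x":0,"y":0,"z":0,"wx":0,"wy":0,"wz":0},{"x":0,"y":0,"z":0,"wx":0,"wy":0,"wz":0},{"x":0,"y":0,"z":0,"wx":0,"wy":0,"wz":0}]'
python3 -m jog '[{"x":0,"y":0,"z":0,"wx":0,"wy":0,"wz":0},{"x":0,"y":0,"z":0,"wx":0,"wy":0,"wz":0},{"x":0,"y":0,"z":0,"wx":0,"wy":0,"wz":0},{"x":0,"y":0,"z":0,"wx":0,"wy":0,"wz":0},{"x":0,"y":0,"z":0,"wx":0,"wy":0,"wz":0},{"x":0,"y":0,"z":0,"wx":0,"wy":0,"wz":0}]' 0.6
python3 -m jog '[{"x":-0.1,"y":0,"z":0.4,"wx":0,"wy":0,"wz":0},{"x":-0.1,"y":0,"z":0.4,"wx":0,"wy":0,"wz":0},{"x":-0.1,"y":0,"z":0.6,"wx":0,"wy":0,"wz":0},{"x":-0.2,"y":0,"z":0.8,"wx":0,"wy":0,"wz":0},{"x":-0.4,"y":0,"z":0.8,"wx":0,"wy":0,"wz":0},{"x":-0.6,"y":-0.5,"z":0.8,"wx":0,"wy":0,"wz":0},{"x":-0.6,"y":-1,"z":0.3,"wx":0,"wy":0,"wz":0},{"x":-0.3,"y":-1,"z":0,"wx":0,"wy":0,"wz":0}]'
python3 -m jog '[{"x":0,"y":-1,"z":0,"wx":0,"wy":0,"wz":0},{"x":0,"y":-1,"z":0,"wx":0,"wy":0,"wz":0},{"x":0,"y":-1,"z":0,"wx":0,"wy":0,"wz":0},{"x":0,"y":-1,"z":0,"wx":0,"wy":0,"wz":0},{"x":0,"y":-1,"z":0,"wx":0,"wy":0,"wz":0},{"x":0,"y":-1,"z":0,"wx":0,"wy":0,"wz":0},{"x":0,"y":-1,"z":0,"wx":0,"wy":0,"wz":0},{"x":0,"y":0,"z":0,"wx":0,"wy":0,"wz":0}]'
python3 - <<'E'
from h import *
M=np.zeros((400,800,3),np.uint8)
for k,(n,x,y) in enumerate((("top",100,150),("side",160,200))):
    f=grab_frame(n)[...,::-1]; cv2.imwrite(f"pics/{n}9.png",f); M[:,400*k:400*k+400]=cv2.resize(f[y:y+180,x:x+180],(400,400),interpolation=cv2.INTER_CUBIC)
cv2.imwrite("pics/m9.png",M); st()
E
```

```text
time_s: 23.0
tcp_pos: [0.5834, 0.1841, 0.2585]
ee_rot: [-0.0, 0.998, 0.06, 0.001]
contact_force: [2.4, 0.2, 3.8]
finger_gap: 0.0144
gripper_force: 49.5
time_s: 23.6
tcp_pos: [0.5827, 0.184, 0.2579]
ee_rot: [0.0, 0.998, 0.06, -0.0]
contact_force: [0.8, -0.3, -0.1]
finger_gap: 0.0515
gripper_force: 0.0
time_s: 24.4
tcp_pos: [0.5224, 0.1221, 0.3639]
ee_rot: [-0.0, 0.998, 0.061, 0.002]
contact_force: [0.8, -0.2, -0.6]
finger_gap: 0.0515
gripper_force: 0.0
time_s: 25.2
tcp_pos: [0.5227, -0.0576, 0.362]
ee_rot: [0.001, 0.998, 0.057, 0.001]
contact_force: [-0.7, -0.4, -0.6]
finger_gap: 0.0513
gripper_force: 0.0
t 25.3 tcp [ 0.5229 -0.0535  0.3617] q [-0.     0.998  0.059  0.001] gap 0.0512 F [ 0.3  0.7 -0.8]
```

View pics/m9.png

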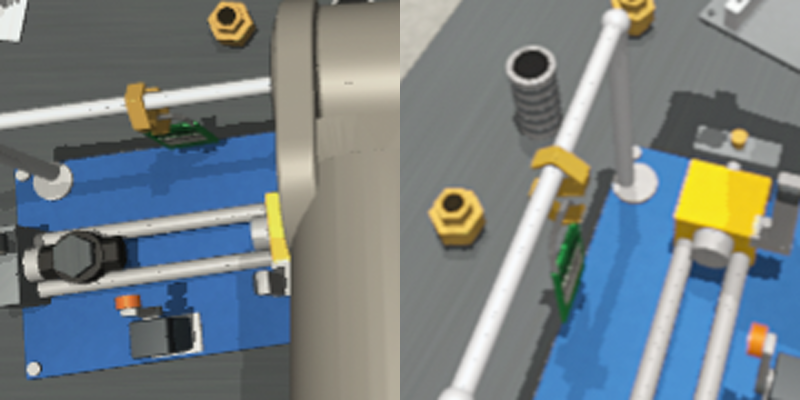

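The hook hangs on the rail at about top (162,198) with the green tag below it, and the lever is upright. I'll wait for the tag to settle and check its motion with the green mask.

```bash
Z='' ; for i in 1 2 3 4 5 6; do python3 -m jog '[{"x":0,"y":0,"z":0,"wx":0,"wy":0,"wz":0},{"x":0,"y":0,"z":0,"wx":0,"wy":0,"wz":0},{"x":0,"y":0,"z":0,"wx":0,"wy":0,"wz":0},{"x":0,"y":0,"z":0,"wx":0,"wy":0,"wz":0},{"x":0,"y":0,"z":0,"wx":0,"wy":0,"wz":0},{"x":0,"y":0,"z":0,"wx":0,"wy":0,"wz":0},{"x":0,"y":0,"z":0,"wx":0,"wy":0,"wz":0},{"x":0,"y":0,"z":0,"wx":0,"wy":0,"wz":0}]' >/dev/null; done
cat > w.py <<'E'
from h import *
for i in range(16):
    f=grab_frame("side")[215:350,200:270,::-1]; m=cv2.inRange(cv2.cvtColor(np.ascontiguousarray(f),cv2.COLOR_BGR2HSV),(50,120,30),(75,255,255)); v,u=np.nonzero(m); print(round(u.mean()+200,2),round(v.mean()+215,2),len(u))
st()
E
python3 w.py
```

```text
234.04 319.85 170
234.11 319.81 171
234.07 319.95 173
234.07 320.1 171
234.07 319.76 169
234.15 319.68 171
234.06 320.03 171
234.13 319.8 171
234.08 319.92 171
234.05 319.91 170
234.09 319.88 172
234.06 319.79 171
234.04 319.96 171
234.01 319.98 170
234.12 319.82 174
234.16 319.8 172
t 30.9 tcp [ 0.5229 -0.0535  0.3606] q [0.    0.998 0.06  0.   ] gap 0.0511 F [-0.5 -0.2  0. ]
```

The tag is still to within noise, so I'm handing in.

```bash
python3 -c "
from cell import job
print(job.job_done())"
```

```text
the job is handed in; nothing more can be done
None
```

The job is handed in, though the judge's verdict wasn't returned: the lever was pushed past its click (about 0.65 rad, inferred from camera and force) and sprang back upright, and the green tag hangs still from the S-hook on the rail, finished at about 31 s.

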